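# Load, tap flush and cover the plate magazine

### The arm

A 6-joint arm with a two-finger parallel gripper is mounted at the origin on the work surface. World frame = base frame: x ahead of the robot, y to its left, z up, the work surface at z = 0. Lengths are in m, angles in rad, forces in N, time in s.
With the tool pointing down it reaches from about 0.25 to 0.775 m from the base axis. Payload 8.9 kg.
Tool frame: the origin (TCP) lies on the centre line of the jaws, within the pads' length; the fingertips stand env.tips_ahead ahead of it and the grasp point (between the pads) lies 6 mm ahead of it (env.tips_ahead is the distance from the TCP to the fingertips, in m); y points along the fingers, z is the direction in which the jaws open and shut, and the axes are right-handed (so a half turn about y gives the same grasp; the last joint's range is limited). The gripper opens to 85 mm and grips with 20 to 120 N. Pads are 22 mm wide; open, the fingers measure 114 mm over their backs; the gripper's body (76 mm by 85 mm) begins 54 mm behind the grasp point. The pads swing forward as they close: fully open they stand 13 mm farther back than shut.
Start: joints at [1.07, 0.291, -0.153, 1.127, 0, 1.431], TCP at [0.186, 0.491, 0.256] pointing down, gripper open.
Joint ranges: [-2.52, 2.52], [-0.91, 1.74], [-1.3, 1.37], [-1.96, 2.02], [-1.52, 1.47], [-3.14, 3.14]. Speed limits (rad/s): [2.22, 2.22, 2.79, 3.14, 3.14, 3.14].

### API

Orientations are given as a unit quaternion [x, y, z, w].
In Python, from rig import status, viewer, ticket, env gives the robot as it stands.
- The arm moves only by the tool servo_tool, never from a script. Its arguments are lists of equal length, an entry for each row: "travel": the shift along the tool's x, y, z in m, a list of three; "turn": the turn about the tool's y in degrees. A call has 1 to 12 rows; each row is the pose to reach, as a shift and turn from the pose commanded when the call began, along the tool's axes at that moment; what a row does not reach only later rows make up. A row lasts 1/8 s, in which the tool goes at most 62.5 mm and 10.7 degrees, less where a joint would pass 70% of its speed; a pose out of reach is approached as far as the arm can. A call with a gripper value outside its range is refused whole. "hand" is the finger opening in m, from 0 to 0.0854, set as the call begins (left out, the last holds). The fingers move at their own pace and stop on an object; "newtons" is the grip in N (left out, the last holds). Time passes only in rows, so rows that repeat a pose let the fingers close. It gives the time, the measured TCP pose, the force and the opening at its end, in the units of the state.
- status.state(): the state, without advancing time (a new reading comes with each control period).
- viewer.grab_frame(name): name is "scene" or "side" or "wrist"; returns a dict with "pixels" (400x640x3 uint8, red, green, blue), "camera_matrix" (3x3 intrinsics, pixels), "dist" ([k1, k2, p1, p2, k3] as OpenCV has them; the pictures are not rectified), "eye" and "attitude" of the camera in the world. Camera axes: x right, y down, z forward; pixel columns grow to the right and rows downward; lengths in m; the calibration is good to about 2 mm. A picture is of the moment at which its call begins. There is no depth.
- ticket.close_job(): hands the job in, once; it reports no verdict.
The state is a dict: "t": time; "joint_positions": joint angles; "joint_velocities": joint speeds; "joint_efforts": joint torques, N m; "eef_pos": TCP position; "orientation": TCP orientation; "wrist_force": force on the tool from outside, world axes, zero at the start; "moment": the same for the moment, N m; "finger_gap": finger opening in m.
Only numpy, scipy, OpenCV 4.12 (cv2) and the standard library are available. Lean on these libraries where they do the work, as an engineer would, in place of code of your own. Each camera call takes 0.05 s, during which the arm holds its last target. There are 200 camera calls.

### The job

Put all the mounting plates away in the magazine: slide its clear cover fully open, stack the plates flat and lengthways in the nest, and with the cover still open tap the stack from the two open sides until the edges of all the plates line up flush against both walls. Then slide the cover fully closed over the stack, and leave everything else on the table where it is.

Things in the scene. Friction and masses are not known exactly. Their poses are not given: they have to be found in the camera images.
- plate1: loose aluminium mounting plate with four small dark screw-hole marks near its corners, 90 mm (its x) by 60 mm (its y), 6 mm thick, 87 g give or take a third (sliding a stack of five on the deck can take 10 N); origin at the centre of its underside, z up; a half turn or lying upside down makes no difference. Three to five such plates are present
- plate2: loose aluminium mounting plate with four small dark screw-hole marks near its corners, 90 mm (its x) by 60 mm (its y), 6 mm thick, 87 g give or take a third (sliding a stack of five on the deck can take 10 N); origin at the centre of its underside, z up; a half turn or lying upside down makes no difference. Three to five such plates are present
- plate3: loose aluminium mounting plate with four small dark screw-hole marks near its corners, 90 mm (its x) by 60 mm (its y), 6 mm thick, 87 g give or take a third (sliding a stack of five on the deck can take 10 N); origin at the centre of its underside, z up; a half turn or lying upside down makes no difference. Three to five such plates are present
- plate4: loose aluminium mounting plate with four small dark screw-hole marks near its corners, 90 mm (its x) by 60 mm (its y), 6 mm thick, 87 g give or take a third (sliding a stack of five on the deck can take 10 N); origin at the centre of its underside, z up; a half turn or lying upside down makes no difference. Three to five such plates are present
- plate5: loose aluminium mounting plate with four small dark screw-hole marks near its corners, 90 mm (its x) by 60 mm (its y), 6 mm thick, 87 g give or take a third (sliding a stack of five on the deck can take 10 N); origin at the centre of its underside, z up; a half turn or lying upside down makes no difference. Three to five such plates are present
- magazine: plate magazine fixed to the table; origin on the table under the nest centre, z up. Grey deck 10 mm thick: x -90 to 45, y -100 to 45 mm. Two walls, tops 44 mm above the table: the end wall with its face at x = +45 mm (front of a solid grey block, x 45 to 152, y -35 to 41 mm) and the steel side wall with its face at y = +30 mm (x -48 to 152 mm). The -x and -y sides are open
- nest (a point): centre of the nest, on top of the deck, 10 mm above the table; axes as the magazine's. The nest is the 90 (x) by 60 mm (y) corner of the deck between the walls: a plate lying there lengthways along x and touching both walls has its centre at x = 0, y = 0 of this frame
- cover (a joint): slide of the clear plastic cover along the magazine's x (m): 0 = fully closed over the nest, 0.10 = fully open, parked over the grey block. Needs 2 to 4 N, stays where left, stops at both ends. The sheet is 94 x 72 mm, underside 45 and top 49 mm above the table (a stack of five plates on the deck passes under it)
- cover_grip (a point): middle of the cover's black upright handle, 59 mm above the table; the handle is 14 mm along the slide, 40 mm across it, and spans 49 to 69 mm above the table; with the cover closed it stands over the nest centre. Axes as the magazine's
- nut: bystander, to be left alone: dark hexagonal steel nut lying flat, 36 mm across corners, 18 mm high; origin at the centre of its underside
- flange: bystander, to be left alone: round steel disc 80 mm in diameter, 8 mm thick, lying flat; origin at the centre of its underside
- square: bystander, to be left alone: small square aluminium plate 45 x 45 x 6 mm without screw holes, lying flat (not one of the mounting plates); origin at the centre of its underside
- tape: bystander, to be left alone: cardboard ring 90 mm in diameter, 24 mm high, lying flat; origin at the centre of its underside
- measure: bystander, to be left alone: yellow and black tape measure, 70 x 38 mm, 60 mm high; origin at the centre of its underside
- jar: bystander, to be left alone: glass jar 60 mm in diameter, 85 mm high, standing; origin at the centre of its underside
- driver: bystander, to be left alone: screwdriver lying on the table (its origin is about the middle)
- redbin: bystander, to be left alone: small open red plastic box 100 x 100 mm, 55 mm high; origin at the centre of its underside
Not all that is in view belongs to the job. What is shaped like the plate2 but brown or orange is not meant.

How it is judged:
By the outcome, as a careful person would: the job done as asked, in the order asked, and still so for the second after the job is handed in, with the robot touching nothing.
Of plate1, plate2, plate3, plate4, plate5 only 3 to 5 are there at a start; the rules pass over those that are not, and their reading is None.
At some moment in a run one of plate1, plate2, plate3, plate4, plate5 may be knocked a few centimetres aside while the robot is not near it.
Once in a run the grip may slacken for a moment while it holds something.
It also fails if it takes over 210 s, if anything falls off the work surface, if the arm or the gripper's body presses on something with over 40 N, if the wrist force passes 120 N, or if a joint passes its speed limit or range.

## Working session

There is one attempt and no reset: what is moved stays moved. The work goes in short steps, Python scripts to look and compute and a tool call to move; the robot and the scene stay as the last step left them, time stands still between calls to the robot, and variables do not carry over. Pictures are saved under pics/ and viewed, about 12 in all and at most 16, crops included, and the job is handed in when it is done.

Besides the shell and the picture viewer there is one more tool, called after "Call:" as a command line: name --pt "numbers of a row" for each row, then --argument value for the rest. servo_tool: Moves the arm, as the interface text tells. Its arguments: {"type":"object","properties":{"travel":{"type":"array","items":{"type":"array","items":{"type":"number"}}},"turn":{"type":"array","items":{"type":"number"}},"hand":{"type":"number"},"newtons":{"type":"number"}},"required":["travel","turn"]}

```bash
ls; mkdir -p pics
cat > h.py <<'E'
import numpy as np, cv2
from scipy.spatial.transform import Rotation as R
from rig import status, viewer, ticket, env
def grab(n,save=None):
    f=viewer.grab_frame(n); f['K']=np.array(f['camera_matrix'],float); f['D']=np.array(f['dist'],float)
    a=np.array(f['attitude'],float); f['R']=a if a.shape==(3,3) else R.from_quat(a).as_matrix()
    f['eye']=np.array(f['eye'],float)
    if save: cv2.imwrite('pics/'+save,f['pixels'][:,:,::-1]); np.savez('pics/'+save[:-4],pixels=f['pixels'],K=f['K'],D=f['D'],R=f['R'],eye=f['eye'])
    return f
def load(s): return dict(np.load('pics/'+s+'.npz'))
def cast(f,uv,z):
    uv=np.asarray(uv,float).reshape(-1,1,2)
    p=cv2.undistortPoints(uv,f['K'],f['D']).reshape(-1,2)
    d=np.c_[p,np.ones(len(p))]@f['R'].T
    return f['eye']+d*((z-f['eye'][2])/d[:,2])[:,None]
def proj(f,X):
    X=np.asarray(X,float).reshape(-1,3)
    return cv2.projectPoints((X-f['eye'])@f['R'],np.zeros(3),np.zeros(3),f['K'],f['D'])[0].reshape(-1,2)
E
python3 - <<'E'
from h import *
print(status.state(), env.tips_ahead, [a for a in dir(env) if a[0]!='_'])
for n in ['scene','side','wrist']:
    f=grab(n,n+'0.png'); print(n,f['eye'],f['attitude'])
E
```

```text
pics
{'t': 0.0, 'joint_positions': array([ 1.06969421e+00,  2.91308437e-01, -1.54136180e-01,  1.12673001e+00,
        3.07284603e-05,  1.43150826e+00]), 'joint_velocities': array([ 0.0002258 , -0.0009413 ,  0.00041254,  0.00071148, -0.00140409,
       -0.00010249]), 'joint_efforts': array([-2.70928676e-04, -5.37134600e+01,  3.31372046e+01,  1.56264816e-02,
       -2.03533318e-04, -4.50533162e-05]), 'eef_pos': array([0.18561114, 0.49064076, 0.255714  ]), 'orientation': array([ 0.69602639, -0.12738764,  0.12706026, -0.69510815]), 'wrist_force': array([0.25419647, 0.54123681, 0.40259949]), 'moment': array([-0.01515123, -0.06983752,  0.01922934]), 'finger_gap': 0.08539451365748058} 0.025 ['MotionError', 'tips_ahead']
scene [1.1804185  0.01433283 1.20992277] [ 0.65480941  0.71199197 -0.18213376 -0.1764068 ]
side [ 0.51791753 -0.76818456  0.67271833] [ 0.89966363 -0.03659268  0.0065837  -0.43499768]
wrist [0.12046689 0.51606193 0.37338857] [0.81483654 0.5631959  0.07770947 0.11319467]
```

View pics/scene0.png

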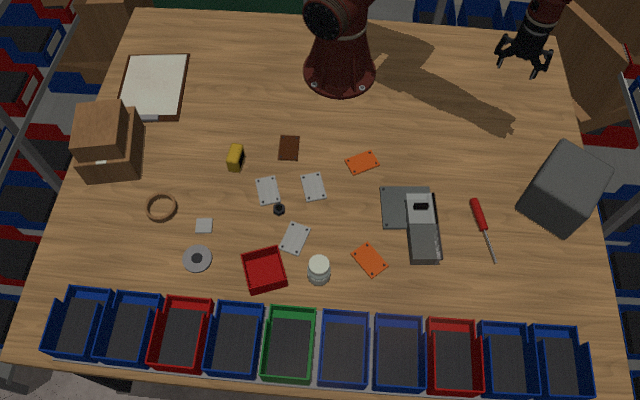

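View pics/side0.png

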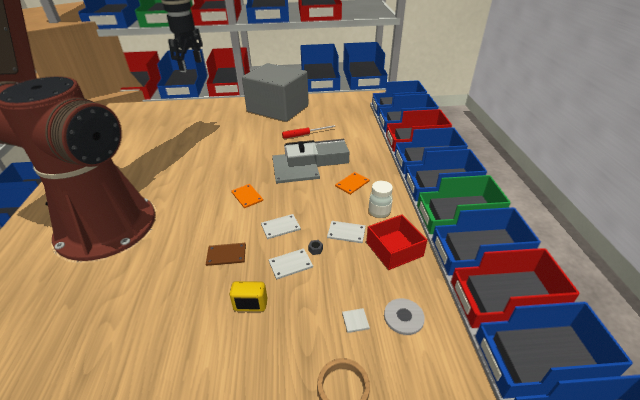

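The scene shows three plates, at about (267,190), (313,187) and (294,238). The magazine is at (408,222), with its block toward +x. The orange and brown look-alikes are distractors. Next I measure the plates and the magazine.

```bash
cat >> h.py <<'E'
def plates(f,z=0.006,roi=None,lo=135):
    im=f['pixels']; hsv=cv2.cvtColor(im,cv2.COLOR_RGB2HSV)
    m=((hsv[...,1]<45)&(hsv[...,2]>lo)).astype(np.uint8)
    m=cv2.morphologyEx(m,cv2.MORPH_CLOSE,np.ones((5,5)))
    out=[]
    for c in cv2.findContours(m,cv2.RETR_EXTERNAL,cv2.CHAIN_APPROX_NONE)[0]:
        if cv2.contourArea(c)<120: continue
        h=cv2.convexHull(c).reshape(-1,2)
        w=cast(f,h,z)[:,:2]
        if abs(w).max()>1.5: continue
        (cx,cy),(a,b),t=cv2.minAreaRect((w*1000).astype(np.float32))
        if a<b: a,b,t=b,a,t+90
        t=(t+90)%180-90
        out.append((round(cx),round(cy),round(a),round(b),round(t,1),c.reshape(-1,2).mean(0).round()))
    return out
E
python3 - <<'E'
from h import *
for n in ['scene0','side0']:
    f=load(n); print(n)
    for o in plates(f): 
        if 0<o[0]<900 and 30<o[2]<200: print(o)
f=load('scene0'); a=cv2.resize(f['pixels'][170:280,365:515],None,fx=5,fy=5,interpolation=cv2.INTER_CUBIC)
cv2.imwrite('pics/c1.png',a[:,:,::-1])
E
```

```text
scene0
(700, -12, 54, 51, 4.9, array([319., 263.]))
(629, -85, 87, 58, -18.0, array([294., 238.]))
(613, -342, 43, 40, -84.8, array([203., 225.]))
(484, -179, 86, 57, 18.4, array([267., 190.]))
(460, -48, 86, 57, 16.8, array([313., 186.]))
side0
(615, -341, 47, 45, -84.1, array([355., 320.]))
(715, -338, 79, 76, -4.9, array([404., 315.]))
(487, -179, 90, 62, 18.4, array([290., 263.]))
(631, -86, 90, 63, -17.0, array([346., 232.]))
(464, -49, 90, 63, 17.5, array([280., 226.]))
(747, 41, 159, 59, 76.9, array([381., 198.]))
(541, 192, 77, 59, 6.1, array([305., 171.]))
(229, 851, 166, 98, -70.5, array([229.,  91.]))
(692, 848, 193, 126, -7.0, array([329.,  88.]))
(868, 840, 163, 108, -89.7, array([372.,  85.]))
```

View pics/c1.png

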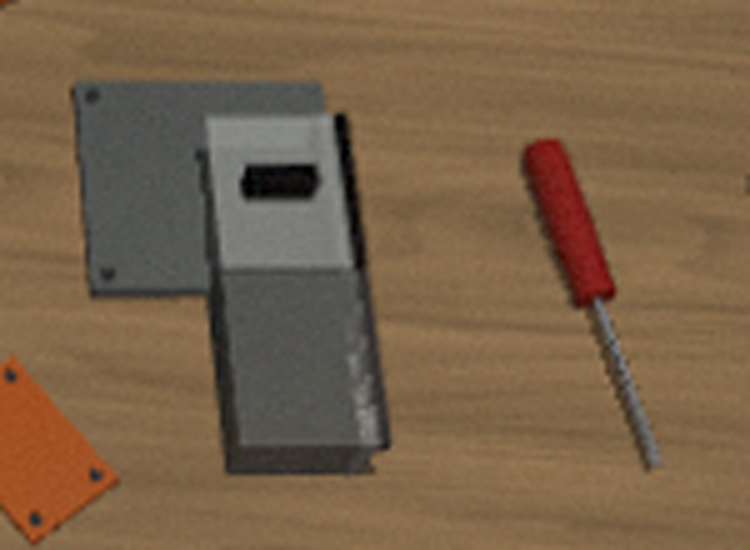

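Run:
```python
from h import *
f=load('scene0')
c=lambda x,y:(365+(x+.5)/5-.5,170+(y+.5)/5-.5)
P=[((-90,-100),(72,85),.010),((45,-100),(92,296),.010),((-90,45),(322,82),.010),((-47,-36),(205,115),.049),((-47,36),(335,115),.049),((47,36),(355,270),.049),((47,-36),(218,270),.049),((152,-35),(240,446),.044)]
A=[];B=[]
for m,px,z in P:
    w=cast(f,[c(*px)],z)[0]; A.append(m);B.append(w[:2]*1000); print(m,B[-1].round(1))
A=np.array(A,float);B=np.array(B)
H=(A-A.mean(0)).T@(B-B.mean(0)); th=np.arctan2(H[0,1]-H[1,0],H[0,0]+H[1,1])
Rm=np.array([[np.cos(th),-np.sin(th)],[np.sin(th),np.cos(th)]]); t=B.mean(0)-Rm@A.mean(0)
print(np.degrees(th),t); print((B-(A@Rm.T+t)).round(1))
print('handle top c',cast(f,[c(280,178)],.069)*1000)
g=load('side0')
for nm,F in(('scene',f),('side',g)):
  print(nm,proj(F,[np.r_[(Rm@np.array(m)+t)/1000,z] for m,z in [((-90,-100),.01),((45,-100),.01),((-90,45),.01),((0,-20),.069),((0,20),.069),((152,41),.044),((152,-35),.044)]]).round(1).tolist())
a=cv2.resize(g['pixels'][130:190,260:360],None,fx=7,fy=7,interpolation=cv2.INTER_CUBIC); cv2.imwrite('pics/c2.png',a[:,:,::-1])
s=status.state(); M=R.from_quat(s['orientation']).as_matrix(); print(M.round(3))
```

```text
(-90, -100) [449.6 143.3]
(45, -100) [584.7 157.1]
(-90, 45) [434.5 289.4]
(-47, -36) [486.3 213.8]
(-47, 36) [479.8 287.1]
(47, 36) [576.4 294.8]
(47, -36) [582.7 220.3]
(152, -35) [682. 232.]
5.235501488070175 [530.2202826 253.1786225]
[[-0.1 -2.1]
 [ 0.5 -0.6]
 [-1.9 -0.4]
 [-0.4  0.8]
 [-0.3  2.4]
 [ 2.6  1.5]
 [ 2.4 -1.4]
 [-2.8 -0.2]]
handle top c [[534.27093774 250.98385584  69.        ]]
scene [[379.7, 186.7], [383.2, 228.7], [429.2, 186.6], [414.1, 204.0], [428.6, 203.9], [441.4, 259.5], [412.7, 259.8]]
side [[275.6, 180.6], [319.8, 175.6], [272.1, 155.1], [300.9, 147.0], [299.2, 140.6], [344.2, 139.4], [349.5, 151.4]]
[[ 0.935 -0.     0.354]
 [-0.354 -0.001  0.935]
 [-0.    -1.    -0.001]]
```

View pics/c2.png

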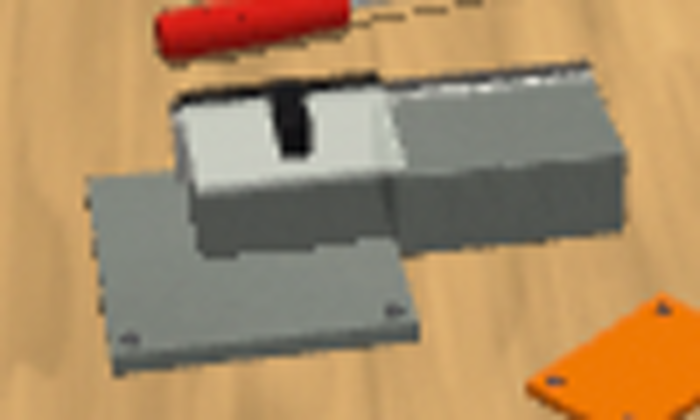

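Only three plates are present, all single and lying flat. The magazine is at about (530,253) mm, yaw 5.5°. Next I hover over the handle and refine with the wrist camera.

```bash
cat >> h.py <<'E'
MAG=[530.5,253.0,5.5]
def m2w(x,y):
    a=np.radians(MAG[2]); return MAG[0]+x*np.cos(a)-y*np.sin(a), MAG[1]+x*np.sin(a)+y*np.cos(a)
def go(x,y,z,jaw=None):
    "mm, deg: prints travel (m), turn (deg) from measured pose"
    s=status.state(); M=R.from_quat(s['orientation']).as_matrix()
    d=M.T@(np.array([x,y,z])/1000-s['eef_pos']); j=np.degrees(np.arctan2(M[1,2],M[0,2]))
    t=0 if jaw is None else -((jaw-j+90)%180-90)
    print('t',round(s['t'],1),'jaw',j.round(1),'j6',s['joint_positions'][5].round(2),'travel',d.round(4).tolist(),'turn',round(t,1))
E
python3 -c "
from h import *
go(*m2w(0,0),280,MAG[2])"
```

```text
t 0.1 jaw 69.3 j6 1.43 travel [0.4066, -0.0241, -0.1003] turn 63.8
```

Call:
servo_tool --pt "0.407 -0.024 -0.1" --pt "0.407 -0.024 -0.1" --pt "0.407 -0.024 -0.1" --pt "0.407 -0.024 -0.1" --pt "0.407 -0.024 -0.1" --pt "0.407 -0.024 -0.1" --pt "0.407 -0.024 -0.1" --pt "0.407 -0.024 -0.1" --pt "0.407 -0.024 -0.1" --pt "0.407 -0.024 -0.1" --pt "0.407 -0.024 -0.1" --pt "0.407 -0.024 -0.1" --turn '[64, 64, 64, 64, 64, 64, 64, 64, 64, 64, 64, 64]'

```text
t: 1.65
eef_pos: [0.5307, 0.2539, 0.2805]
orientation: [-0.523, 0.476, -0.476, 0.523]
wrist_force: [0.4, -0.0, -0.1]
finger_gap: 0.0854
```

```bash
python3 -c "
from h import *
f=grab('wrist','w1.png'); go(*m2w(0,0),280,MAG[2]); print(f['eye'])
print(proj(f,[[*np.array(m2w(a,b))/1000,z/1000] for a,b,z in [(-90,-100,10),(45,-100,10),(-90,45,10),(-7,-20,69),(7,20,69)]]).round(1).tolist())
g=grab('scene','s1.png')
for o in plates(g): 
  if 30<o[2]<100: print(o[:5])"
```

```text
t 1.7 jaw 5.3 j6 1.8 travel [0.0008, 0.0005, -0.0003] turn -0.2
[0.52341476 0.32335322 0.39805732]
[[255.9, 242.1], [353.1, 241.8], [249.0, 135.7], [314.4, 197.7], [326.9, 162.4]]
(700, -12, 54, 54, 66.9)
(630, -85, 88, 59, -17.0)
(613, -341, 44, 40, -84.8)
(507, 262, 91, 70, 5.2)
(485, -179, 88, 59, 18.2)
(461, -48, 89, 59, 17.7)
```

View pics/w1.png

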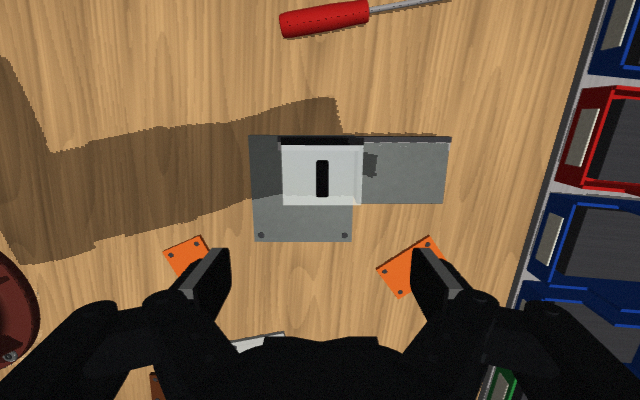

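The wrist view shows the closed cover with its handle at (322,178). The deck corners are at about (254,241), (352,241) and (249,135), within 2 px of prediction. I fit the deck and wall edges to refine the pose.

Run:
```python
from h import *
f=load('w1'); hsv=cv2.cvtColor(f['pixels'],cv2.COLOR_RGB2HSV); S=cv2.GaussianBlur(hsv[...,1],(3,3),0).astype(float)
def edge(line,lo,thr=75):  # subpixel crossing from low (deck) to high (wood)
    for i in range(lo,len(line)-1):
        if line[i]<thr<=line[i+1]: return i+(thr-line[i])/(line[i+1]-line[i])
print(S[225:250,300].astype(int),S[225,245:262].astype(int))
bot=[(u,edge(S[:,u],225)) for u in range(262,346,4)]
lef=[(319-0- (edge(S[v,319::-1],30) ),v) for v in range(210,236,3)]
rig=[(edge(S[v],330),v) for v in range(210,236,3)]
top=[(u,200) for u in ()]
for nm,p in(('bot',bot),('left',lef),('right',rig)):
    w=cast(f,p,.010)[:,:2]*1000; c=w.mean(0); d=np.linalg.svd(w-c)[2][0]; print(nm,c.round(1),np.degrees(np.arctan2(d[1],d[0])).round(2),np.array(p).mean(0).round(1), (np.abs((w-c)@[-d[1],d[0]]).max()).round(2))
    a=np.radians(5.4); q=(c-MAG[:2]); print('  in mag',q@[np.cos(a),np.sin(a)],q@[-np.sin(a),np.cos(a)])
# handle
V=hsv[...,2]; m=(V[155:202,310:335]<40).astype(np.uint8); m=cv2.morphologyEx(m,cv2.MORPH_OPEN,np.ones((3,3)))
p=cv2.findNonZero(m); r=cv2.minAreaRect(p); print(r); print('handle',cast(f,[(r[0][0]+310,r[0][1]+155)],.066)*1000)
```

```text
[ 10   9  10  11  10   9   9  10  11  10   9   9  10  10  10  10  38  93
 122 124 123 123 123 123 123] [122 123 124 124 124 124 123 109  71  29  11   9  10  10  10   9  10]
bot [514.2 151.4] 5.28 [302.  241.7] 0.22
  in mag -25.77806139403307 -99.61580580788333
left [445.1 174. ] -84.91 [252.7 222. ] 0.13
  in mag -92.46487796590434 -70.61718742568777
right [579.7 186.6] -84.9 [351.9 222. ] 0.15
  in mag 42.70925325921853 -70.76753124109348
((12.0, 23.0), (36.0, 10.0), 90.0)
handle [[531.90733549 255.18676652  66.        ]]
```

```bash
sed -i 's/^MAG=.*/MAG=[529.7,253.5,5.2]/' h.py; python3 -c "
from h import *
go(*m2w(0,0),79,MAG[2])"
```

```text
t 1.8 jaw 5.3 j6 1.8 travel [0.0001, 0.2014, -0.0012] turn 0.1
```

Call:
servo_tool --pt "0 0.05 -0.001" --pt "0 0.1 -0.001" --pt "0 0.15 -0.001" --pt "0 0.19 -0.001" --pt "0 0.2 -0.001" --pt "0 0.2 -0.001" --pt "0 0.2 -0.001" --turn '[0, 0, 0, 0, 0, 0, 0]'

```text
t: 2.62
eef_pos: [0.5313, 0.2538, 0.0821]
orientation: [-0.522, 0.476, -0.477, 0.523]
wrist_force: [0.2, -0.7, -0.3]
finger_gap: 0.0855
```

Call:
servo_tool --pt "0 0 0" --pt "0 0 0" --pt "0 0 0" --pt "0 0 0" --pt "0 0 0" --pt "0 0 0" --pt "0 0 0" --pt "0 0 0" --turn '[0, 0, 0, 0, 0, 0, 0, 0]' --hand 0.0 --newtons 30

```text
t: 3.62
eef_pos: [0.5304, 0.2534, 0.0806]
orientation: [-0.522, 0.476, -0.477, 0.523]
wrist_force: [-0.2, -0.0, 5.2]
finger_gap: 0.0132
```

```bash
python3 -c "
from h import *
s=status.state(); print(s['finger_gap'],s['wrist_force'])
go(*m2w(102,0),79,MAG[2]);
grab('side','si1.png');f=load('si1');a=cv2.resize(f['pixels'][80:200,240:400],None,fx=4,fy=4); cv2.imwrite('pics/si1.png',a[:,:,::-1])"
```

```text
0.013220491580084892 [-0.18953932 -0.01958816  5.23384347]
t 3.6 jaw 5.3 j6 1.8 travel [-0.0001, 0.0016, 0.1013] turn 0.1
```

View pics/si1.png

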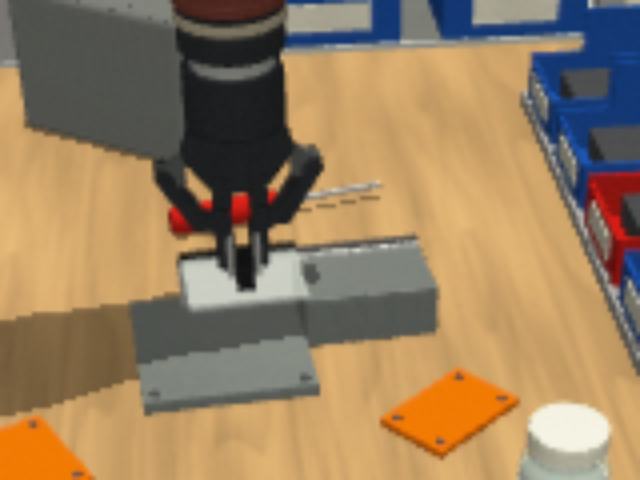

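The handle is gripped (gap 13 mm), with the fingers around it in the picture. I slide it open.

Call:
servo_tool --pt "0 0 0.015" --pt "0 0 0.03" --pt "0 0 0.045" --pt "0 0 0.06" --pt "0 0 0.075" --pt "0 0 0.085" --pt "0 0 0.093" --pt "0 0 0.098" --pt "0 0 0.1" --pt "0 0 0.102" --pt "0 0 0.102" --turn '[0, 0, 0, 0, 0, 0, 0, 0, 0, 0, 0]'

```text
t: 5.05
eef_pos: [0.6288, 0.2624, 0.0805]
orientation: [0.524, -0.478, 0.475, -0.521]
wrist_force: [-13.8, -1.9, 16.1]
finger_gap: 0.0129
```

Call:
servo_tool --pt "0 0 0.002" --pt "0 0 0.002" --pt "0 0 0.002" --turn '[0, 0, 0]'

```text
t: 5.42
eef_pos: [0.629, 0.2624, 0.0805]
orientation: [0.525, -0.478, 0.474, -0.52]
wrist_force: [-19.5, -3.6, 21.2]
finger_gap: 0.013
```

The cover is at its stop (−20 N). I release it and lift off.

Call:
servo_tool --pt "0 0 -0.004" --pt "0 0 -0.004" --pt "0 0 -0.004" --turn '[0, 0, 0]'

```text
t: 5.8
eef_pos: [0.6286, 0.2624, 0.0806]
orientation: [0.523, -0.477, 0.476, -0.522]
wrist_force: [-6.0, -1.4, 9.9]
finger_gap: 0.0131
```

Call:
servo_tool --pt "0 0 0" --pt "0 0 0" --pt "0 0 0" --pt "0 0 0" --pt "0 0 0" --pt "0 -0.05 0" --pt "0 -0.1 0" --pt "0 -0.15 0" --pt "0 -0.15 0" --turn '[0, 0, 0, 0, 0, 0, 0, 0, 0]' --hand 0.075

```text
t: 6.92
eef_pos: [0.6318, 0.2632, 0.2352]
orientation: [-0.52, 0.475, -0.478, 0.525]
wrist_force: [0.5, 0.6, -0.5]
finger_gap: 0.075
```

```bash
sed -i 's/^MAG=.*/MAG=[529.5,253.4,5.2]/' h.py; python3 -c "
from h import *
g=grab('scene','s2.png')
for o in plates(g): 
  if 30<o[2]<130: print(o[:5])
go(462,-48,150,107.5)
g=grab('side','si2.png')
for o in plates(g): 
  if 30<o[2]<130: print(o[:5])
"
```

```text
(701, -12, 56, 55, -7.9)
(713, -343, 75, 63, 5.2)
(607, 271, 91, 71, 5.3)
(630, -85, 89, 59, -17.1)
(613, -341, 44, 40, -84.8)
(486, -178, 89, 59, 18.0)
(462, -49, 89, 59, 17.8)
t 7.0 jaw 5.3 j6 1.77 travel [0.2941, 0.0814, -0.1969] turn 77.8
(615, -341, 47, 45, -84.1)
(715, -338, 79, 76, -4.9)
(488, -179, 90, 63, 18.4)
(631, -86, 90, 63, -17.0)
(464, -49, 89, 63, 17.8)
(543, 191, 74, 57, 8.2)
(637, 331, 102, 80, 5.1)
(691, 852, 127, 98, 89.1)
```

```bash
sed -i 's/t=0 if jaw is None.*/t=0 if jaw is None else -(jaw-j)/' h.py; python3 -c "
from h import *
go(463,-49,150,107.8)"
```

```text
t 7.0 jaw 5.3 j6 1.77 travel [0.2949, 0.0803, -0.1948] turn -102.5
```

Call:
servo_tool --pt "0.04 0 -0.03" --pt "0.09 0 -0.06" --pt "0.14 0.02 -0.09" --pt "0.19 0.03 -0.12" --pt "0.23 0.05 -0.15" --pt "0.27 0.08 -0.18" --pt "0.295 0.08 -0.195" --pt "0.295 0.08 -0.195" --pt "0.295 0.08 -0.195" --pt "0.295 0.08 -0.195" --pt "0.295 0.08 -0.195" --pt "0.295 0.08 -0.195" --turn '[-10, -20, -30, -40, -50, -60, -70, -80, -90, -100, -102.5, -102.5]'

```text
t: 8.52
eef_pos: [0.4616, -0.0489, 0.1492]
orientation: [-0.698, -0.108, 0.11, 0.699]
wrist_force: [-0.2, 0.3, 0.0]
finger_gap: 0.0747
```

```bash
python3 -c "
from h import *
g=grab('wrist','w2.png')
for o in plates(g): 
  if 30<o[2]<130: print(o)
go(463,-49,35,107.8)
print(proj(g,[[.463,-.049,.006]]))"
```

```text
(716, -308, 60, 14, 1.8, array([  5., 346.]))
(614, -75, 53, 51, 72.8, array([253., 321.]))
(505, -48, 51, 23, 74.3, array([307., 234.]))
(486, -177, 90, 60, 18.5, array([171., 175.]))
t 8.6 jaw 107.7 j6 -0.57 travel [0.0013, 0.1144, -0.0006] turn -0.1
[[318.30242241 196.55303827]]
```

View pics/w2.png

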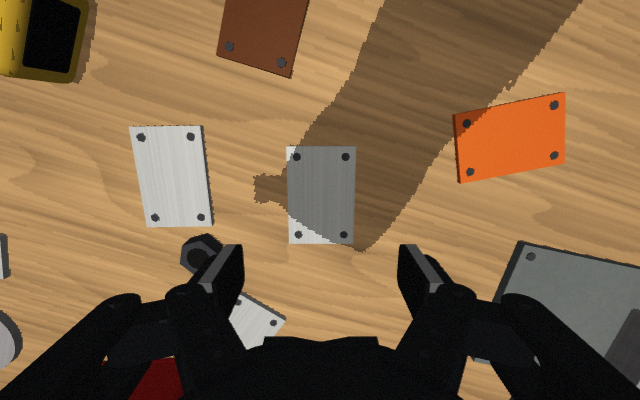

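The wrist view shows the target plate's holes averaging (320.5,196), within 2 mm of prediction. The nut at (200,250) clears the left finger. I narrow the jaws to 68 mm and descend to find table contact.

Call:
servo_tool --pt "0.001 0.03 0.001" --pt "0.001 0.07 0.001" --pt "0.001 0.1 0.001" --pt "0.001 0.114 0.001" --pt "0.001 0.118 0.001" --pt "0.001 0.121 0.001" --pt "0.001 0.121 0.001" --turn '[0, 0, 0, 0, 0, 0, 0]' --hand 0.068

```text
t: 9.45
eef_pos: [0.4637, -0.048, 0.0299]
orientation: [0.699, 0.11, -0.109, -0.698]
wrist_force: [0.0, -0.2, -0.6]
finger_gap: 0.0679
```

Call:
servo_tool --pt "0 0.002 0" --pt "0 0.003 0" --pt "0 0.003 0" --turn '[0, 0, 0]'

```text
t: 9.82
eef_pos: [0.4632, -0.0479, 0.0263]
orientation: [0.699, 0.109, -0.109, -0.699]
wrist_force: [-0.1, -0.5, 0.2]
finger_gap: 0.0681
```

Call:
servo_tool --pt "0 0.002 0" --pt "0 0.003 0" --pt "0 0.003 0" --turn '[0, 0, 0]'

```text
t: 10.2
eef_pos: [0.4632, -0.0479, 0.0232]
orientation: [-0.699, -0.109, 0.109, 0.699]
wrist_force: [0.3, -0.6, -0.5]
finger_gap: 0.068
```

Call:
servo_tool --pt "0 0.002 0" --pt "0 0.003 0" --pt "0 0.003 0" --turn '[0, 0, 0]'

```text
t: 10.58
eef_pos: [0.4632, -0.0479, 0.0202]
orientation: [-0.699, -0.109, 0.109, 0.699]
wrist_force: [-0.2, 0.0, -0.5]
finger_gap: 0.0679
```

Call:
servo_tool --pt "0 0.001 0" --pt "0 0.002 0" --pt "0 0.002 0" --turn '[0, 0, 0]'

```text
t: 10.95
eef_pos: [0.4632, -0.0479, 0.0182]
orientation: [-0.699, -0.109, 0.109, 0.699]
wrist_force: [-0.4, 0.4, 0.4]
finger_gap: 0.0678
```

```bash
python3 -c "
from h import *
g=grab('side','si3.png');a=cv2.resize(g['pixels'][150:270,220:380],None,fx=5,fy=5,interpolation=cv2.INTER_CUBIC); cv2.imwrite('pics/si3.png',a[:,:,::-1])"
```

```text
(no output)
```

View pics/si3.png

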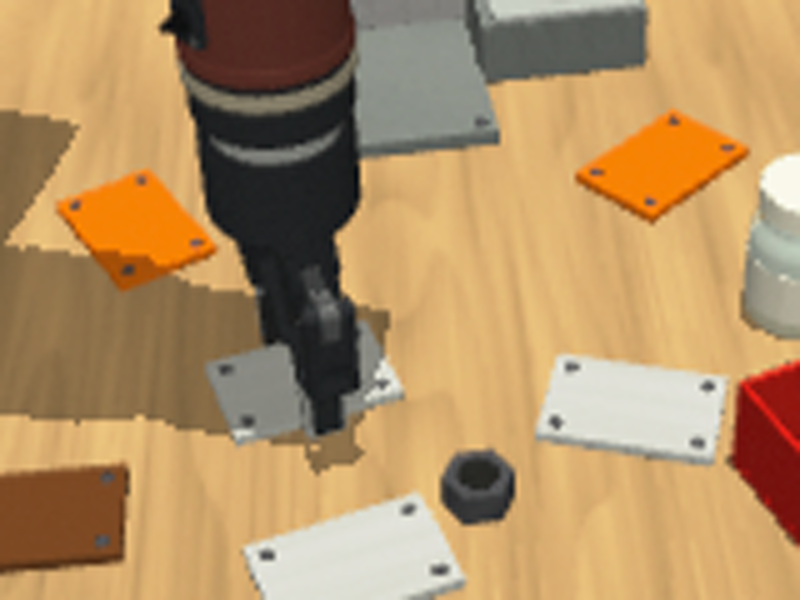

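The side view shows the fingers straddling the plate just above the table. I continue down in 2 mm steps to contact.

Call:
servo_tool --pt "0 0.001 0" --pt "0 0.0015 0" --pt "0 0.0015 0" --turn '[0, 0, 0]'

```text
t: 11.38
eef_pos: [0.4633, -0.0479, 0.0178]
orientation: [0.699, 0.109, -0.109, -0.699]
wrist_force: [-4.7, 1.3, 20.2]
finger_gap: 0.0676
```

Call:
servo_tool --pt "0 0.001 0" --pt "0 0.0015 0" --pt "0 0.0015 0" --turn '[0, 0, 0]'

```text
t: 11.75
eef_pos: [0.4634, -0.0479, 0.0177]
orientation: [0.699, 0.11, -0.109, -0.698]
wrist_force: [-11.3, 2.2, 48.2]
finger_gap: 0.0683
```

Contact is at TCP z = 17.9 mm with a 68 mm opening. I raise the tool and grip.

Call:
servo_tool --pt "0 -0.0055 0" --pt "0 -0.0055 0" --pt "0 -0.0055 0" --turn '[0, 0, 0]'

```text
t: 12.12
eef_pos: [0.4631, -0.0479, 0.0205]
orientation: [-0.699, -0.109, 0.109, 0.699]
wrist_force: [0.3, 0.2, 0.5]
finger_gap: 0.0679
```

Call:
servo_tool --pt "0 0 0" --pt "0 0 0" --pt "0 0 0" --pt "0 0 0" --turn '[0, 0, 0, 0]' --hand 0.0 --newtons 60

```text
t: 12.62
eef_pos: [0.463, -0.0479, 0.021]
orientation: [-0.699, -0.109, 0.109, 0.699]
wrist_force: [-3.4, 0.4, 11.8]
finger_gap: 0.0579
```

Call:
servo_tool --pt "0 -0.01 0" --pt "0 -0.03 0" --pt "0 -0.07 0" --pt "0 -0.1 0" --pt "0 -0.1 0" --turn '[0, 0, 0, 0, 0]'

```text
t: 13.25
eef_pos: [0.4647, -0.0483, 0.1228]
orientation: [0.699, 0.111, -0.108, -0.698]
wrist_force: [1.2, 0.1, -1.9]
finger_gap: 0.0576
```

```bash
python3 -c "
from h import *
s=status.state(); print(s['finger_gap'],s['eef_pos'],s['wrist_force'])
go(*m2w(-6,-25),120,95.2)
g=grab('scene','s3.png')
for o in plates(g): 
  if 30<o[2]<130: print(o[:5])
"
```

```text
0.05760807344872276 [ 0.46471328 -0.04826189  0.12280627] [ 1.1730148   0.12362208 -1.90177501]
t 13.2 jaw 107.8 j6 -0.57 travel [0.1425, 0.0028, 0.2444] turn 12.6
(700, -11, 54, 53, 5.2)
(630, -85, 88, 59, -17.1)
(613, -341, 44, 40, -84.8)
(485, -179, 88, 59, 18.9)
```

Lifted (gap 57.6 mm). I carry it to the nest, standing 26 mm off the side wall.

Call:
servo_tool --pt "0.02 0 0.03" --pt "0.04 0 0.07" --pt "0.06 0 0.11" --pt "0.08 0 0.15" --pt "0.11 0 0.19" --pt "0.13 0 0.225" --pt "0.142 0.003 0.243" --pt "0.142 0.003 0.243" --pt "0.142 0.003 0.243" --turn '[2, 4, 6, 8, 10, 12, 12.6, 12.6, 12.6]'

```text
t: 14.42
eef_pos: [0.5234, 0.226, 0.1168]
orientation: [0.707, 0.031, -0.033, -0.706]
wrist_force: [0.8, 0.5, -2.1]
finger_gap: 0.0578
```

```bash
python3 -c "
from h import *
s=status.state(); print(s['finger_gap'],s['eef_pos'])
go(*m2w(-6,-26),32,95.2)
g=grab('wrist','w3.png')"
```

```text
0.05775848577244226 [0.52339264 0.22604615 0.11677771]
t 14.4 jaw 95.2 j6 0.19 travel [0.0027, 0.0848, 0.0008] turn -0.0
```

View pics/w3.png

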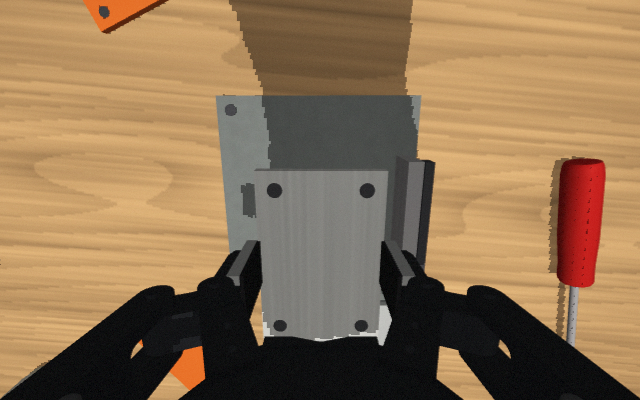

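The plate is held square, with the wall to the right at (425,205). I lower it.

Call:
servo_tool --pt "0.001 0.03 0" --pt "0.001 0.06 0" --pt "0.001 0.075 0" --pt "0.001 0.081 0" --pt "0.001 0.085 0" --pt "0.001 0.085 0" --turn '[0, 0, 0, 0, 0, 0]'

```text
t: 15.22
eef_pos: [0.5257, 0.227, 0.0333]
orientation: [-0.706, -0.032, 0.032, 0.706]
wrist_force: [-0.8, 0.3, -0.7]
finger_gap: 0.0575
```

Call:
servo_tool --pt "0 0.001 0" --pt "0 0.002 0" --pt "0 0.002 0" --turn '[0, 0, 0]'

```text
t: 15.6
eef_pos: [0.5256, 0.2271, 0.0312]
orientation: [-0.706, -0.032, 0.032, 0.706]
wrist_force: [-0.6, 0.2, 2.6]
finger_gap: 0.0579
```

Call:
servo_tool --pt "0 0 0" --pt "0 0 0" --pt "0 0 0" --pt "0 0 0" --turn '[0, 0, 0, 0]' --hand 0.068

```text
t: 16.1
eef_pos: [0.5253, 0.2269, 0.0308]
orientation: [0.706, 0.032, -0.032, -0.706]
wrist_force: [-0.5, -0.6, 0.4]
finger_gap: 0.0682
```

Call:
servo_tool --pt "0 -0.01 0" --pt "0 -0.03 0" --pt "0 -0.07 0" --pt "0 -0.1 0" --pt "0 -0.1 0" --turn '[0, 0, 0, 0, 0]'

```text
t: 16.73
eef_pos: [0.527, 0.2275, 0.1339]
orientation: [-0.706, -0.034, 0.03, 0.707]
wrist_force: [-0.2, 0.9, -0.6]
finger_gap: 0.0682
```

```bash
python3 -c "
from h import *
g=grab('scene','s4.png')
for o in plates(g): 
  if 30<o[2]<130: print(o[:5])
g=grab('side','si4.png')
for o in plates(g): 
  if 30<o[2]<130: print(o[:5])
print([o for o in plates(g,.016) if o[0]<600])
go(487,-178.5,110,108.3)
"
```

```text
(700, -12, 55, 55, 75.4)
(601, 270, 103, 71, 5.5)
(630, -85, 88, 59, -17.0)
(613, -341, 44, 40, -84.8)
(485, -178, 88, 59, 18.6)
(615, -341, 47, 45, -84.1)
(715, -338, 79, 76, -4.9)
(488, -179, 90, 63, 18.4)
(631, -86, 90, 63, -16.8)
(540, 223, 120, 74, -85.1)
[(488, -188, 88, 62, 18.4, array([290., 263.])), (540, 208, 119, 72, -85.1, array([307., 169.])), (25, 830, 285, 132, 0.1, array([177.,  96.])), (234, 827, 163, 97, -70.5, array([229.,  91.]))]
t 16.8 jaw 95.2 j6 0.19 travel [-0.0747, 0.021, -0.4003] turn -13.1
```

Now plate B at (487,-178.5).

Call:
servo_tool --pt "-0.01 0 -0.05" --pt "-0.02 0 -0.1" --pt "-0.03 0 -0.16" --pt "-0.04 0 -0.22" --pt "-0.05 0 -0.28" --pt "-0.06 0 -0.33" --pt "-0.07 0.01 -0.37" --pt "-0.075 0.021 -0.4" --pt "-0.075 0.021 -0.4" --pt "-0.075 0.021 -0.4" --turn '[-2, -4, -6, -8, -10, -12, -13, -13.1, -13.1, -13.1]'

```text
t: 18.08
eef_pos: [0.4861, -0.1775, 0.1092]
orientation: [-0.698, -0.112, 0.113, 0.699]
wrist_force: [-0.4, -0.3, -0.2]
finger_gap: 0.0677
```

```bash
python3 -c "
from h import *
go(487,-178.5,22.5,108.4)
g=grab('side')
for o in plates(g): 
  if 30<o[2]<130: print(o[:5])
"
```

```text
t 18.1 jaw 108.3 j6 -0.81 travel [0.0006, 0.0867, -0.0014] turn -0.1
(615, -341, 47, 45, -84.1)
(716, -338, 80, 78, -58.0)
(488, -179, 90, 63, 18.4)
(631, -86, 90, 64, -16.6)
```

Call:
servo_tool --pt "0.0005 0.03 -0.001" --pt "0.0005 0.06 -0.001" --pt "0.0005 0.078 -0.001" --pt "0.0005 0.084 -0.001" --pt "0.0005 0.087 -0.001" --pt "0.0005 0.087 -0.001" --pt "0.0005 0.087 -0.001" --turn '[0, 0, 0, 0, 0, 0, 0]'

```text
t: 19.0
eef_pos: [0.4879, -0.1791, 0.0234]
orientation: [0.698, 0.113, -0.112, -0.698]
wrist_force: [0.5, -0.4, 0.6]
finger_gap: 0.0682
```

Call:
servo_tool --pt "0 0 0" --pt "0 0 0" --pt "0 0 0" --pt "0 0 0" --turn '[0, 0, 0, 0]' --hand 0.0

```text
t: 19.5
eef_pos: [0.4878, -0.1791, 0.0241]
orientation: [0.698, 0.113, -0.112, -0.698]
wrist_force: [-3.6, 1.7, 14.0]
finger_gap: 0.0567
```

Call:
servo_tool --pt "0 -0.01 0" --pt "0 -0.03 0" --pt "0 -0.07 0" --pt "0 -0.1 0" --pt "0 -0.1 0" --turn '[0, 0, 0, 0, 0]'

```text
t: 20.12
eef_pos: [0.4889, -0.1798, 0.1253]
orientation: [0.699, 0.114, -0.111, -0.697]
wrist_force: [0.1, 0.5, -1.7]
finger_gap: 0.0568
```

```bash
python3 -c "
from h import *
go(*m2w(-6,-26),123,95.2)
g=grab('scene','s5.png')
for o in plates(g): 
  if 30<o[2]<130: print(o[:5])
"
```

```text
t 20.1 jaw 108.3 j6 -0.81 travel [0.1626, 0.0016, 0.3747] turn 13.1
(701, -12, 56, 55, -18.1)
(630, -85, 88, 59, -17.0)
(613, -341, 44, 40, -84.8)
```

Call:
servo_tool --pt "0.02 0 0.04" --pt "0.04 0 0.09" --pt "0.06 0 0.14" --pt "0.08 0 0.19" --pt "0.11 0 0.24" --pt "0.13 0 0.3" --pt "0.15 0 0.35" --pt "0.1625 0.001 0.3745" --pt "0.1625 0.001 0.3745" --pt "0.1625 0.001 0.3745" --turn '[2, 4, 6, 8, 10, 12, 13.1, 13.1, 13.1, 13.1]'

```text
t: 21.42
eef_pos: [0.5236, 0.2268, 0.1208]
orientation: [0.707, 0.031, -0.033, -0.706]
wrist_force: [-0.3, 0.0, -1.3]
finger_gap: 0.0568
```

```bash
python3 -c "
from h import *
s=status.state(); print(s['finger_gap'],s['eef_pos'])
go(*m2w(-6,-26),42,95.2)
g=grab('wrist','w4.png')"
```

```text
0.0568225661576642 [0.52358285 0.22679415 0.12081309]
t 21.4 jaw 95.2 j6 0.19 travel [0.0025, 0.0788, 0.0] turn -0.0
```

View pics/w4.png

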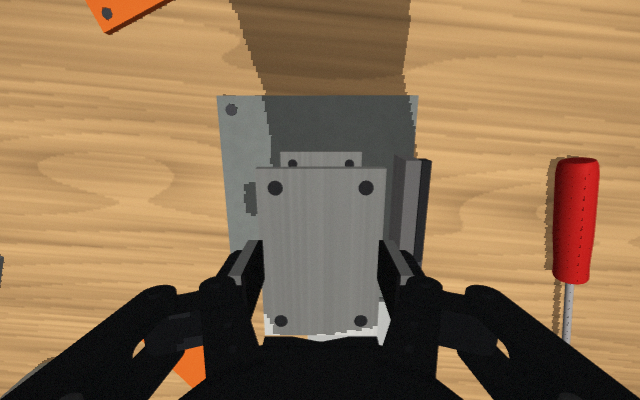

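Plate B is held square, and plate A sits on the deck directly below, visible at (321,160). I lower it.

Call:
servo_tool --pt "0.001 0.03 0" --pt "0.001 0.055 0" --pt "0.001 0.07 0" --pt "0.001 0.076 0" --pt "0.001 0.079 0" --pt "0.001 0.079 0" --pt "0.001 0.079 0" --turn '[0, 0, 0, 0, 0, 0, 0]'

```text
t: 22.35
eef_pos: [0.5257, 0.2278, 0.0434]
orientation: [-0.706, -0.032, 0.032, 0.706]
wrist_force: [0.5, 0.3, -0.9]
finger_gap: 0.0566
```

Call:
servo_tool --pt "0 0.001 0" --pt "0 0.002 0" --pt "0 0.002 0" --turn '[0, 0, 0]'

```text
t: 22.72
eef_pos: [0.5253, 0.2277, 0.0408]
orientation: [-0.706, -0.032, 0.032, 0.706]
wrist_force: [-0.3, 0.9, -1.5]
finger_gap: 0.057
```

Call:
servo_tool --pt "0 0.001 0" --pt "0 0.0015 0" --pt "0 0.0015 0" --turn '[0, 0, 0]'

```text
t: 23.1
eef_pos: [0.5254, 0.2277, 0.0402]
orientation: [-0.706, -0.032, 0.032, 0.706]
wrist_force: [-5.1, -0.4, 10.9]
finger_gap: 0.0563
```

Call:
servo_tool --pt "0 0.001 0" --pt "0 0.0015 0" --pt "0 0.0015 0" --turn '[0, 0, 0]'

```text
t: 23.48
eef_pos: [0.5255, 0.2277, 0.04]
orientation: [-0.706, -0.032, 0.032, 0.706]
wrist_force: [-8.6, -3.1, 27.2]
finger_gap: 0.0563
```

Contact is at TCP z = 40, as predicted. I back off 2 mm, release and lift.

Call:
servo_tool --pt "0 -0.002 0" --pt "0 -0.002 0" --turn '[0, 0]'

```text
t: 23.72
eef_pos: [0.5256, 0.2278, 0.0402]
orientation: [-0.706, -0.032, 0.032, 0.706]
wrist_force: [-1.4, -0.8, 8.0]
finger_gap: 0.0564
```

Call:
servo_tool --pt "0 0 0" --pt "0 0 0" --pt "0 0 0" --pt "0 0 0" --turn '[0, 0, 0, 0]' --hand 0.068

```text
t: 24.22
eef_pos: [0.5252, 0.2277, 0.0397]
orientation: [0.706, 0.032, -0.032, -0.706]
wrist_force: [-0.6, -0.0, -0.3]
finger_gap: 0.0682
```

Call:
servo_tool --pt "0 -0.01 0" --pt "0 -0.03 0" --pt "0 -0.07 0" --pt "0 -0.1 0" --pt "0 -0.1 0" --turn '[0, 0, 0, 0, 0]'

```text
t: 24.85
eef_pos: [0.527, 0.2282, 0.1428]
orientation: [-0.706, -0.034, 0.03, 0.707]
wrist_force: [-0.6, -0.3, 0.1]
finger_gap: 0.0681
```

```bash
python3 -c "
from h import *
g=grab('scene','s6.png')
for o in plates(g): 
  if 30<o[2]<130: print(o[:5])
g=grab('side','si6.png')
for o in plates(g): 
  if 30<o[2]<130: print(o[:5])
go(631,-85.5,130,72.9)
"
```

```text
(700, -12, 55, 55, 75.4)
(606, 271, 94, 70, 5.7)
(630, -85, 88, 59, -17.1)
(613, -341, 44, 40, -84.8)
(615, -341, 47, 45, -84.1)
(715, -338, 79, 76, -4.7)
(632, -86, 89, 63, -17.0)
t 24.9 jaw 95.2 j6 0.19 travel [0.077, 0.0101, -0.3214] turn 22.3
```

```bash
python3 -c "
from h import *
f=load('side0'); print('jar base front',cast(f,[(379,215)],0)*1000)
s=load('scene0'); print('jar top centre scene',cast(s,[(318.5,262)],.085)*1000,'side top',cast(f,[(381,187)],.085)*1000)
print('bin corners side',cast(f,[(366,218),(398,268)],.055)*1000, 'scene',cast(s,[(241,261),(278,247),(288,285)],.055)*1000)
"
```

```text
jar base front [[729.41829235 -26.23338795   0.        ]]
jar top centre scene [[727.69662336 -10.78925689  85.        ]] side top [[729.98338261 -13.18356018  85.        ]]
bin corners side [[ 678.22369411  -94.83931219   55.        ]
 [ 717.57246925 -257.26784116   55.        ]] scene [[ 730.27540281 -209.40415132   55.        ]
 [ 683.09682336 -119.64204608   55.        ]
 [ 783.64195615  -82.33252469   55.        ]]
```

Clearances to the jar and bin are fine. I move to plate C.

Call:
servo_tool --pt "0.01 0 -0.05" --pt "0.02 0 -0.1" --pt "0.03 0 -0.15" --pt "0.04 0 -0.2" --pt "0.05 0 -0.25" --pt "0.065 0 -0.29" --pt "0.077 0.01 -0.321" --pt "0.077 0.01 -0.321" --pt "0.077 0.01 -0.321" --turn '[3, 6, 9, 12, 15, 18, 22.3, 22.3, 22.3]'

```text
t: 26.08
eef_pos: [0.63, -0.0845, 0.1288]
orientation: [-0.699, 0.106, -0.104, 0.699]
wrist_force: [-0.2, 0.7, -0.2]
finger_gap: 0.068
```

```bash
python3 -c "
from h import *
go(631,-85.5,24,72.9)
g=grab('wrist','w5.png')"
```

```text
t 26.1 jaw 72.9 j6 0.05 travel [0.0015, 0.1048, -0.0007] turn 0.0
```

View pics/w5.png

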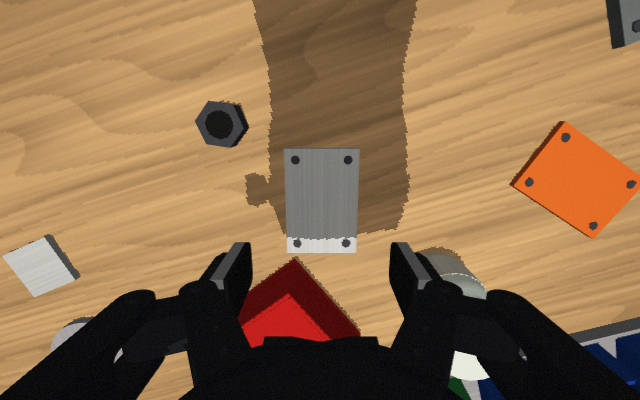

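The plate is centred at (321,200). The bin corner at (295,258) and the jar at (455,270) are clear. I descend and grip.

Call:
servo_tool --pt "0.001 0.03 -0.0005" --pt "0.001 0.06 -0.0005" --pt "0.001 0.085 -0.0005" --pt "0.001 0.1 -0.0005" --pt "0.001 0.105 -0.0005" --pt "0.001 0.105 -0.0005" --pt "0.001 0.105 -0.0005" --turn '[0, 0, 0, 0, 0, 0, 0]'

```text
t: 27.0
eef_pos: [0.6324, -0.0859, 0.0258]
orientation: [0.699, -0.105, 0.106, -0.699]
wrist_force: [0.5, 0.6, -0.5]
finger_gap: 0.0679
```

Call:
servo_tool --pt "0 0 0" --pt "0 0 0" --pt "0 0 0" --pt "0 0 0" --turn '[0, 0, 0, 0]' --hand 0.0

```text
t: 27.5
eef_pos: [0.6342, -0.0894, 0.0304]
orientation: [0.701, -0.103, 0.108, -0.697]
wrist_force: [-11.8, -12.7, 40.8]
finger_gap: 0.037
```

Call:
servo_tool --pt "0 -0.01 0" --pt "0 -0.03 0" --pt "0 -0.07 0" --pt "0 -0.1 0" --pt "0 -0.1 0" --turn '[0, 0, 0, 0, 0]'

```text
t: 28.12
eef_pos: [0.6336, -0.0864, 0.128]
orientation: [0.699, -0.103, 0.107, -0.699]
wrist_force: [0.3, -0.5, -0.2]
finger_gap: 0.0001
```

```bash
python3 -c "
from h import *
go(*m2w(-6,-26),129,95.2)
g=grab('scene','s7.png')
for o in plates(g): 
  if 30<o[2]<130: print(o[:5])
"
```

```text
t 28.1 jaw 72.9 j6 0.05 travel [-0.1952, -0.002, 0.2677] turn -22.3
(697, -45, 122, 56, 83.8)
(613, -341, 44, 40, -84.8)
```

The fingers closed above the plate because I stayed about 3 mm too high. I reopen and re-measure.

Call:
servo_tool --pt "0 0 0" --pt "0 0 0" --pt "0 0 0" --pt "0 0 0" --pt "0 0 0" --pt "0 0 0" --turn '[0, 0, 0, 0, 0, 0]' --hand 0.068

```text
t: 28.92
eef_pos: [0.6318, -0.0859, 0.1248]
orientation: [0.699, -0.105, 0.105, -0.699]
wrist_force: [-0.5, -0.0, -0.4]
finger_gap: 0.0679
```

```bash
python3 -c "
from h import *
for n,lo in (('side',135),('wrist',90),('scene',135)):
  g=grab(n,n+'8.png')
  for o in plates(g,lo=lo): 
    if 30<o[2]<130: print(n,o)
"
```

```text
side (615, -341, 47, 45, -84.1, array([355., 320.]))
side (715, -338, 80, 78, -59.5, array([404., 316.]))
side (637, -65, 90, 64, -18.0, array([347., 226.]))
side (631, 856, 126, 79, 83.2, array([317.,  87.]))
wrist (842, 1, 68, 33, 17.0, array([469., 375.]))
wrist (838, 136, 45, 33, 53.6, array([612., 341.]))
wrist (684, -353, 55, 11, -68.3, array([ 64., 335.]))
wrist (731, 12, 68, 23, 34.5, array([459., 276.]))
wrist (615, -340, 47, 45, -83.9, array([ 35., 267.]))
wrist (636, -61, 90, 60, -18.1, array([350., 196.]))
scene (696, -45, 122, 55, 83.5, array([309., 259.]))
scene (613, -341, 44, 40, -84.8, array([203., 225.]))
```

Closing moved it to about (636.5,−62.5), yaw −18°. I retry at the proper depth with a 72 mm opening.

```bash
python3 -c "
from h import *
go(636.5,-62.5,21,72)"
```

```text
t 29.1 jaw 72.9 j6 0.05 travel [-0.0024, 0.1038, 0.0237] turn 0.9
```

Call:
servo_tool --pt "-0.0025 0 0.0235" --pt "-0.0025 0.03 0.0235" --pt "-0.0025 0.06 0.0235" --pt "-0.0025 0.085 0.0235" --pt "-0.0025 0.1 0.0235" --pt "-0.0025 0.103 0.0235" --pt "-0.0025 0.103 0.0235" --pt "-0.0025 0.103 0.0235" --turn '[0.9, 0.9, 0.9, 0.9, 0.9, 0.9, 0.9, 0.9]' --hand 0.072

```text
t: 30.08
eef_pos: [0.637, -0.0628, 0.0228]
orientation: [0.698, -0.11, 0.111, -0.698]
wrist_force: [0.1, -0.8, -0.4]
finger_gap: 0.0719
```

Call:
servo_tool --pt "0 0.001 0" --pt "0 0.002 0" --pt "0 0.002 0" --turn '[0, 0, 0]'

```text
t: 30.45
eef_pos: [0.6362, -0.0626, 0.0198]
orientation: [0.698, -0.111, 0.111, -0.698]
wrist_force: [0.3, 0.2, 0.7]
finger_gap: 0.072
```

Call:
servo_tool --pt "0 0 0" --pt "0 0 0" --pt "0 0 0" --pt "0 0 0" --pt "0 0 0" --turn '[0, 0, 0, 0, 0]' --hand 0.0

```text
t: 31.08
eef_pos: [0.6366, -0.0627, 0.0207]
orientation: [0.698, -0.111, 0.111, -0.698]
wrist_force: [-2.5, -0.1, 7.6]
finger_gap: 0.058
```

Call:
servo_tool --pt "0 -0.01 0" --pt "0 -0.03 0" --pt "0 -0.07 0" --pt "0 -0.11 0" --pt "0 -0.11 0" --turn '[0, 0, 0, 0, 0]'

```text
t: 31.7
eef_pos: [0.6385, -0.0631, 0.1337]
orientation: [0.698, -0.109, 0.113, -0.698]
wrist_force: [-0.5, 0.6, -2.1]
finger_gap: 0.058
```

```bash
python3 -c "
from h import *
print(status.state()['finger_gap'])
go(*m2w(-6,-26),132,95.2)
"
```

```text
0.05800207694795872
t 31.7 jaw 72.0 j6 0.1 travel [-0.1968, 0.0006, 0.241] turn -23.2
```

Call:
servo_tool --pt "-0.03 0 0.03" --pt "-0.06 0 0.07" --pt "-0.09 0 0.11" --pt "-0.12 0 0.15" --pt "-0.15 0 0.19" --pt "-0.18 0 0.22" --pt "-0.197 0 0.241" --pt "-0.197 0 0.241" --pt "-0.197 0 0.241" --pt "-0.197 0 0.241" --turn '[-3, -6, -9, -12, -15, -18, -23.2, -23.2, -23.2, -23.2]'

```text
t: 32.95
eef_pos: [0.5239, 0.2266, 0.1296]
orientation: [0.707, 0.031, -0.031, -0.706]
wrist_force: [0.6, -0.3, -1.5]
finger_gap: 0.058
```

```bash
python3 -c "
from h import *
print(status.state()['finger_gap'])
go(*m2w(-6,-26),44,95.2)
g=grab('wrist','w6.png')"
```

```text
0.05795582802156206
t 33.0 jaw 95.1 j6 0.19 travel [0.0021, 0.0856, 0.0002] turn -0.1
```

View pics/w6.png

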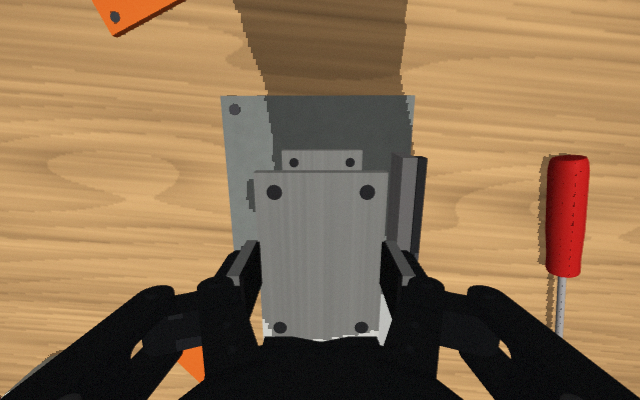

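The third plate is held square over the stack, whose top edge is at (321,160). I lower it.

Call:
servo_tool --pt "0.001 0.03 0" --pt "0.001 0.055 0" --pt "0.001 0.075 0" --pt "0.001 0.082 0" --pt "0.001 0.086 0" --pt "0.001 0.086 0" --pt "0.001 0.086 0" --turn '[0, 0, 0, 0, 0, 0, 0]'

```text
t: 33.88
eef_pos: [0.525, 0.2277, 0.0445]
orientation: [-0.706, -0.032, 0.031, 0.706]
wrist_force: [0.3, -0.7, -1.2]
finger_gap: 0.0576
```

Call:
servo_tool --pt "0 0.001 0" --pt "0 0.001 0" --pt "0 0.001 0" --turn '[0, 0, 0]'

```text
t: 34.25
eef_pos: [0.5246, 0.2276, 0.0429]
orientation: [0.706, 0.032, -0.032, -0.706]
wrist_force: [0.4, -0.1, -1.4]
finger_gap: 0.0577
```

Call:
servo_tool --pt "0 0.0005 0" --pt "0 0.001 0" --pt "0 0.001 0" --turn '[0, 0, 0]'

```text
t: 34.62
eef_pos: [0.5246, 0.2276, 0.0425]
orientation: [-0.706, -0.032, 0.032, 0.706]
wrist_force: [-2.5, -1.2, 9.1]
finger_gap: 0.0581
```

Call:
servo_tool --pt "0 0 0" --pt "0 0 0" --pt "0 0 0" --pt "0 0 0" --turn '[0, 0, 0, 0]' --hand 0.068

```text
t: 35.12
eef_pos: [0.5245, 0.2276, 0.0417]
orientation: [0.706, 0.032, -0.032, -0.706]
wrist_force: [-0.2, -0.0, 0.7]
finger_gap: 0.0681
```

Call:
servo_tool --pt "0 -0.01 0" --pt "0 -0.03 0" --pt "0 -0.07 0" --pt "0 -0.1 0" --pt "0 -0.1 0" --turn '[0, 0, 0, 0, 0]'

```text
t: 35.75
eef_pos: [0.5263, 0.2281, 0.1448]
orientation: [-0.706, -0.034, 0.03, 0.707]
wrist_force: [-0.2, -0.2, -0.1]
finger_gap: 0.068
```

```bash
python3 -c "
from h import *
print('push y start'); go(*m2w(-4,-85),110,5.2)
"
```

```text
push y start
t 35.8 jaw 95.2 j6 0.19 travel [0.0014, 0.0348, -0.0601] turn 90.0
```

All three are stacked. I set up the push from the −y side with jaws along x.

Call:
servo_tool --pt "0.001 0 -0.02" --pt "0.001 0 -0.04" --pt "0.001 0 -0.06" --pt "0.001 0 -0.06" --pt "0.001 0 -0.06" --pt "0.001 0 -0.06" --pt "0.001 0 -0.06" --pt "0.001 0 -0.06" --pt "0.001 0.035 -0.06" --pt "0.001 0.035 -0.06" --turn '[10, 20, 30, 40, 50, 60, 70, 80, 90, 90]' --hand 0.05

```text
t: 37.0
eef_pos: [0.5286, 0.1675, 0.1045]
orientation: [0.524, -0.478, 0.475, -0.521]
wrist_force: [-0.4, -0.0, 0.3]
finger_gap: 0.0499
```

```bash
python3 -c "
from h import *
go(*m2w(-5,-85),35,5.2)
g=grab('scene','s9.png'); a=cv2.resize(g['pixels'][150:270,360:480],None,fx=5,fy=5,interpolation=cv2.INTER_CUBIC); cv2.imwrite('pics/s9.png',a[:,:,::-1])"
```

```text
t 37.0 jaw 5.2 j6 1.65 travel [-0.0005, 0.0695, 0.004] turn 0.0
```

View pics/s9.png

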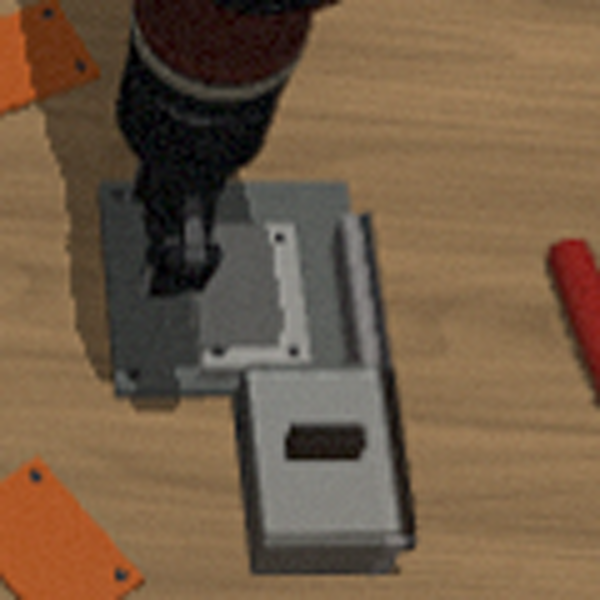

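The stack sits on the deck, offset from both walls, with the cover parked open. I lower the fingers beside the stack.

Call:
servo_tool --pt "0 0.03 0.004" --pt "0 0.055 0.004" --pt "0 0.067 0.004" --pt "0 0.07 0.004" --pt "0 0.07 0.004" --turn '[0, 0, 0, 0, 0]'

```text
t: 37.67
eef_pos: [0.5355, 0.1684, 0.0376]
orientation: [-0.522, 0.477, -0.477, 0.523]
wrist_force: [0.1, -0.6, 0.4]
finger_gap: 0.0499
```

Call:
servo_tool --pt "0 0.001 0" --pt "0 0.002 0" --pt "0 0.002 0" --turn '[0, 0, 0]'

```text
t: 38.05
eef_pos: [0.535, 0.1683, 0.035]
orientation: [-0.522, 0.477, -0.477, 0.522]
wrist_force: [-0.2, -0.1, -0.1]
finger_gap: 0.0497
```

Call:
servo_tool --pt "0 0.001 0" --pt "0 0.0015 0" --pt "0 0.0015 0" --turn '[0, 0, 0]'

```text
t: 38.42
eef_pos: [0.5349, 0.1682, 0.0332]
orientation: [0.522, -0.477, 0.477, -0.522]
wrist_force: [-0.2, 0.9, 0.1]
finger_gap: 0.05
```

Call:
servo_tool --pt "0 0.001 0" --pt "0 0.0015 0" --pt "0 0.0015 0" --turn '[0, 0, 0]'

```text
t: 38.8
eef_pos: [0.535, 0.1683, 0.032]
orientation: [-0.522, 0.477, -0.477, 0.522]
wrist_force: [-1.1, -0.5, 4.7]
finger_gap: 0.0501
```

Deck contact is at z = 32. I raise 1 mm and push toward the side wall.

Call:
servo_tool --pt "0 -0.001 0" --pt "-0.008 -0.001 0" --pt "-0.013 -0.001 0" --pt "-0.016 -0.001 0" --pt "-0.019 -0.001 0" --pt "-0.022 -0.001 0" --pt "-0.025 -0.001 0" --pt "-0.028 -0.001 0" --pt "-0.031 -0.001 0" --pt "-0.034 -0.001 0" --pt "-0.037 -0.001 0" --pt "-0.037 -0.001 0" --turn '[0, 0, 0, 0, 0, 0, 0, 0, 0, 0, 0, 0]'

```text
t: 40.3
eef_pos: [0.5316, 0.2055, 0.0328]
orientation: [-0.522, 0.477, -0.477, 0.522]
wrist_force: [-0.1, -0.6, 0.3]
finger_gap: 0.0497
```

Call:
servo_tool --pt "-0.001 0 0" --pt "-0.002 0 0" --pt "-0.003 0 0" --pt "-0.004 0 0" --pt "-0.005 0 0" --pt "-0.005 0 0" --turn '[0, 0, 0, 0, 0, 0]'

```text
t: 41.05
eef_pos: [0.5312, 0.2102, 0.0328]
orientation: [-0.522, 0.477, -0.477, 0.522]
wrist_force: [0.1, -2.2, 1.3]
finger_gap: 0.0501
```

Call:
servo_tool --pt "-0.001 0 0" --pt "-0.002 0 0" --pt "-0.002 0 0" --turn '[0, 0, 0]'

```text
t: 41.42
eef_pos: [0.531, 0.2116, 0.0328]
orientation: [0.522, -0.477, 0.477, -0.522]
wrist_force: [0.8, -6.1, 1.9]
finger_gap: 0.0499
```

Call:
servo_tool --pt "-0.001 0 0" --pt "-0.0015 0 0" --pt "-0.0015 0 0" --turn '[0, 0, 0]'

```text
t: 41.8
eef_pos: [0.531, 0.2116, 0.0328]
orientation: [0.523, -0.476, 0.478, -0.521]
wrist_force: [1.7, -12.5, 4.4]
finger_gap: 0.0504
```

Call:
servo_tool --pt "-0.001 0 0" --pt "-0.0015 0 0" --pt "-0.0015 0 0" --turn '[0, 0, 0]'

```text
t: 42.18
eef_pos: [0.531, 0.2118, 0.0329]
orientation: [0.523, -0.476, 0.479, -0.52]
wrist_force: [2.5, -19.8, 5.1]
finger_gap: 0.0499
```

```bash
python3 -c "
from h import *
g=grab('side','si10.png'); a=cv2.resize(g['pixels'][110:200,250:370],None,fx=6,fy=6,interpolation=cv2.INTER_CUBIC); cv2.imwrite('pics/si10.png',a[:,:,::-1])"
```

```text
(no output)
```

The stack is against the side wall (stalled at −20 N). I retract, lift and go to the −x side.

Call:
servo_tool --pt "0.01 0 0" --pt "0.025 0 0" --pt "0.025 -0.03 0" --pt "0.025 -0.08 0" --pt "0.025 -0.08 0" --turn '[0, 0, 0, 0, 0]' --hand 0.05

```text
t: 42.85
eef_pos: [0.5355, 0.1905, 0.1163]
orientation: [-0.52, 0.476, -0.478, 0.524]
wrist_force: [-0.4, -0.0, -0.1]
finger_gap: 0.0499
```

```bash
python3 -c "
from h import *
go(*m2w(-82,-4),112,95.2)"
```

```text
t 42.9 jaw 5.2 j6 1.69 travel [-0.0591, 0.0039, -0.0823] turn -90.0
```

Call:
servo_tool --pt "-0.01 0 -0.03" --pt "-0.03 0 -0.06" --pt "-0.059 0 -0.082" --pt "-0.059 0 -0.082" --pt "-0.059 0 -0.082" --pt "-0.059 0 -0.082" --pt "-0.059 0 -0.082" --pt "-0.059 0 -0.082" --pt "-0.059 0.004 -0.082" --pt "-0.059 0.004 -0.082" --turn '[-10, -20, -30, -40, -50, -60, -70, -80, -90, -90]' --hand 0.024

```text
t: 44.1
eef_pos: [0.4454, 0.2412, 0.108]
orientation: [0.706, 0.031, -0.032, -0.706]
wrist_force: [0.4, 0.3, -0.2]
finger_gap: 0.024
```

```bash
python3 -c "
from h import *
go(*m2w(-80,-4),38,95.2)"
```

```text
t 44.1 jaw 95.1 j6 0.26 travel [0.005, 0.07, 0.0005] turn -0.1
```

Call:
servo_tool --pt "0 0.03 0" --pt "0 0.055 0" --pt "0 0.067 0" --pt "0 0.07 0" --pt "0 0.07 0" --turn '[-0.1, -0.1, -0.1, -0.1, -0.1]'

```text
t: 44.72
eef_pos: [0.4463, 0.2417, 0.0393]
orientation: [-0.706, -0.032, 0.032, 0.706]
wrist_force: [-0.4, -0.9, 0.0]
finger_gap: 0.0238
```

Call:
servo_tool --pt "0 0.001 0" --pt "0 0.002 0" --pt "0 0.002 0" --turn '[0, 0, 0]'

```text
t: 45.1
eef_pos: [0.4461, 0.2416, 0.037]
orientation: [-0.706, -0.033, 0.032, 0.706]
wrist_force: [0.1, 1.0, -0.6]
finger_gap: 0.0239
```

Call:
servo_tool --pt "0 0.001 0" --pt "0 0.0015 0" --pt "0 0.0015 0" --turn '[0, 0, 0]'

```text
t: 45.48
eef_pos: [0.4459, 0.2415, 0.0352]
orientation: [0.706, 0.032, -0.033, -0.706]
wrist_force: [-0.1, -0.1, -0.5]
finger_gap: 0.0241
```

Call:
servo_tool --pt "0.006 0 0" --pt "0.012 0 0" --pt "0.016 0 0" --pt "0.018 0 0" --pt "0.02 0 0" --pt "0.022 0 0" --pt "0.024 0 0" --pt "0.026 0 0" --pt "0.026 0 0" --turn '[0, 0, 0, 0, 0, 0, 0, 0, 0]'

```text
t: 46.6
eef_pos: [0.4721, 0.2439, 0.0352]
orientation: [0.706, 0.033, -0.032, -0.706]
wrist_force: [-0.3, -0.9, -0.3]
finger_gap: 0.0239
```

Call:
servo_tool --pt "0.001 0 0" --pt "0.002 0 0" --pt "0.003 0 0" --pt "0.003 0 0" --turn '[0, 0, 0, 0]'

```text
t: 47.1
eef_pos: [0.4735, 0.244, 0.0352]
orientation: [0.706, 0.032, -0.033, -0.706]
wrist_force: [-7.3, -1.6, 5.0]
finger_gap: 0.0239
```

Call:
servo_tool --pt "0.001 0 0" --pt "0.0015 0 0" --pt "0.0015 0 0" --turn '[0, 0, 0]'

```text
t: 47.48
eef_pos: [0.4736, 0.244, 0.0351]
orientation: [0.706, 0.031, -0.034, -0.706]
wrist_force: [-11.7, -0.2, 9.9]
finger_gap: 0.0244
```

Call:
servo_tool --pt "0.001 0 0" --pt "0.002 0 0" --pt "0.003 0 0" --pt "0.003 0 0" --turn '[0, 0, 0, 0]'

```text
t: 47.98
eef_pos: [0.4737, 0.244, 0.035]
orientation: [0.707, 0.029, -0.036, -0.706]
wrist_force: [-22.0, -1.5, 21.8]
finger_gap: 0.0238
```

Call:
servo_tool --pt "-0.01 0 0" --pt "-0.025 0 0" --pt "-0.025 -0.03 0" --pt "-0.025 -0.08 0" --pt "-0.025 -0.08 0" --turn '[0, 0, 0, 0, 0]'

```text
t: 48.6
eef_pos: [0.4576, 0.2434, 0.119]
orientation: [-0.706, -0.035, 0.03, 0.707]
wrist_force: [0.9, 0.5, -0.7]
finger_gap: 0.024
```

```bash
python3 -c "
from h import *
go(*m2w(0,-68),110,5.2)"
```

```text
t 48.6 jaw 95.3 j6 0.26 travel [0.0723, 0.0094, -0.0647] turn 90.1
```

Now a second tap from −y to square up.

Call:
servo_tool --pt "0 0 -0.04" --pt "0.02 0 -0.065" --pt "0.05 0 -0.065" --pt "0.072 0 -0.065" --pt "0.072 0 -0.065" --pt "0.072 0 -0.065" --pt "0.072 0 -0.065" --pt "0.072 0 -0.065" --pt "0.072 0.009 -0.065" --pt "0.072 0.009 -0.065" --turn '[10, 20, 30, 40, 50, 60, 70, 80, 90, 90]' --hand 0.05

```text
t: 49.85
eef_pos: [0.5318, 0.1841, 0.1054]
orientation: [0.523, -0.476, 0.476, -0.522]
wrist_force: [0.8, -0.8, 0.2]
finger_gap: 0.05
```

```bash
python3 -c "
from h import *
go(*m2w(0,-68),33,5.2)
f=grab('wrist','w7.png'); a=cv2.resize(f['pixels'][60:280,180:480],None,fx=2.6,fy=2.6,interpolation=cv2.INTER_CUBIC); cv2.imwrite('pics/w7.png',a[:,:,::-1])"
```

```text
t 49.9 jaw 5.3 j6 1.68 travel [-0.0013, 0.0724, 0.004] turn 0.1
```

View pics/w7.png

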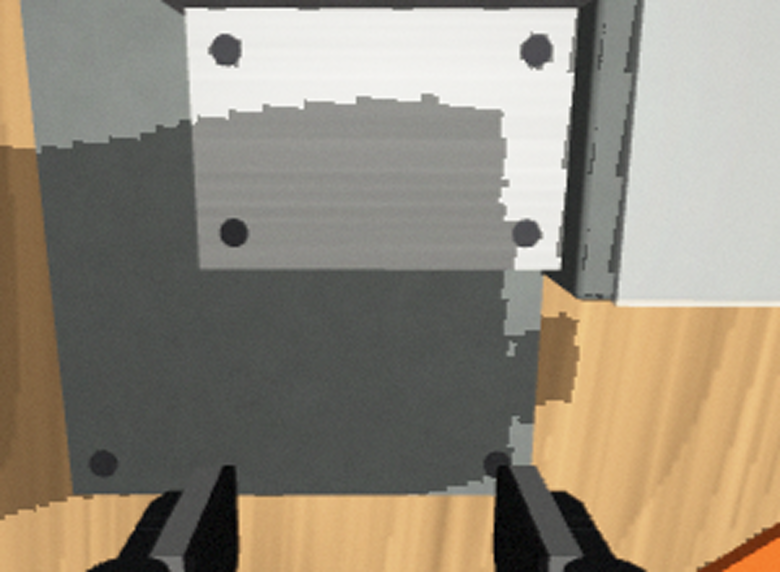

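The top plate is flush to the side wall along the top edge, against the end wall on the right, and no lower plate peeks out. I do the second tap.

Call:
servo_tool --pt "-0.001 0.03 0.004" --pt "-0.001 0.055 0.004" --pt "-0.001 0.067 0.004" --pt "-0.001 0.073 0.004" --pt "-0.001 0.073 0.004" --pt "-0.001 0.073 0.004" --turn '[0, 0, 0, 0, 0, 0]'

```text
t: 50.65
eef_pos: [0.5366, 0.1857, 0.0341]
orientation: [-0.522, 0.476, -0.477, 0.523]
wrist_force: [0.1, -0.2, 0.8]
finger_gap: 0.05
```

Call:
servo_tool --pt "-0.01 0 0" --pt "-0.018 0 0" --pt "-0.021 0 0" --pt "-0.024 0 0" --pt "-0.026 0 0" --pt "-0.027 0 0" --pt "-0.028 0 0" --pt "-0.029 0 0" --pt "-0.03 0 0" --pt "-0.03 0 0" --turn '[0, 0, 0, 0, 0, 0, 0, 0, 0, 0]'

```text
t: 51.9
eef_pos: [0.5334, 0.212, 0.0333]
orientation: [0.524, -0.475, 0.479, -0.52]
wrist_force: [1.6, -18.1, 4.2]
finger_gap: 0.0503
```

Call:
servo_tool --pt "-0.001 0 0" --pt "-0.001 0 0" --pt "-0.001 0 0" --turn '[0, 0, 0]'

```text
t: 52.28
eef_pos: [0.5334, 0.212, 0.0333]
orientation: [0.524, -0.475, 0.479, -0.52]
wrist_force: [1.5, -22.2, 5.3]
finger_gap: 0.0502
```

Same stall position as before. I retract and check the edges.

Call:
servo_tool --pt "0.01 0 0" --pt "0.025 0 0" --pt "0.025 -0.03 0" --pt "0.025 -0.08 0" --pt "0.025 -0.13 0" --pt "0.025 -0.16 0" --pt "0.025 -0.16 0" --turn '[0, 0, 0, 0, 0, 0, 0]'

```text
t: 53.15
eef_pos: [0.5369, 0.1915, 0.1958]
orientation: [-0.521, 0.476, -0.477, 0.524]
wrist_force: [-0.0, 0.6, -0.1]
finger_gap: 0.05
```

```bash
python3 -c "
from h import *
g=grab('side','si11.png'); w=grab('wrist','w8.png'); s=grab('scene','s11.png')
a=cv2.resize(g['pixels'][130:190,265:345],(640,480),interpolation=cv2.INTER_CUBIC)
c=[np.r_[np.array(m2w(x,y))/1000,.028] for x,y in((-45,-30),(45,-30),(-45,30),(45,30))]
pw=proj(w,c); print(pw.round(1).tolist()); print(w['eye'])
x0,y0=int(pw[:,0].min())-15,int(pw[:,1].min())-15
b=cv2.resize(w['pixels'][max(y0,0):int(pw[:,1].max())+20,x0:int(pw[:,0].max())+30],None,fx=5,fy=5,interpolation=cv2.INTER_CUBIC)
print(x0,y0,b.shape)
b=cv2.resize(b,(640,int(b.shape[0]*640/b.shape[1]))); b=b[:480]
o=np.zeros((600,800,3),np.uint8); a=cv2.resize(a,(380,285)); b=cv2.resize(b,(420,int(b.shape[0]*420/640)))
o[:285,:380]=a; o[:b.shape[0],380:]=b
ps=proj(s,c); u,v=ps.min(0).astype(int)-8; u2,v2=ps.max(0).astype(int)+10
d=cv2.resize(s['pixels'][v:v2,u:u2],(380,300),interpolation=cv2.INTER_CUBIC); o[290:590,:380]=d
cv2.imwrite('pics/m1.png',o[:,:,::-1])
go(*m2w(-82,-4),112,95.2)"
```

```text
[[271.8, 155.8], [367.8, 155.9], [268.9, 87.7], [370.8, 87.9]]
[0.52861466 0.26071123 0.31161612]
253 72 (515, 735, 3)
t 53.3 jaw 5.3 j6 1.69 travel [-0.0585, 0.0804, -0.0815] turn -89.9
```

View pics/m1.png

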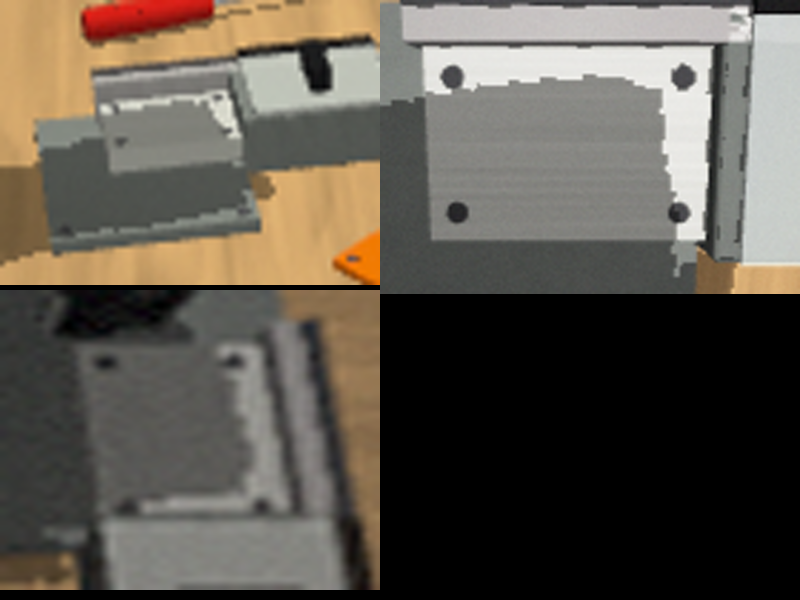

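All three views agree: the plate edges are parallel to both walls. The 2–3 mm dark strips are the wall faces seen in perspective above the stack, and nothing protrudes on the open sides. Next I close the cover.

```bash
python3 -c "
from h import *
go(629,262.4,81,5.3)"
```

```text
t 53.3 jaw 5.3 j6 1.69 travel [-0.0623, 0.1111, 0.1005] turn -0.0
```

Call:
servo_tool --pt "-0.03 0 0.05" --pt "-0.062 0 0.1" --pt "-0.062 0 0.1" --pt "-0.062 0.03 0.1" --pt "-0.062 0.07 0.1" --pt "-0.062 0.1 0.1" --pt "-0.062 0.111 0.1" --pt "-0.062 0.111 0.1" --pt "-0.062 0.111 0.1" --turn '[0, 0, 0, 0, 0, 0, 0, 0, 0]' --hand 0.06

```text
t: 54.42
eef_pos: [0.63, 0.2626, 0.0837]
orientation: [-0.522, 0.476, -0.477, 0.523]
wrist_force: [0.3, -0.7, 0.3]
finger_gap: 0.0599
```

Call:
servo_tool --pt "0 0 0" --pt "0 0 0" --pt "0 0 0" --pt "0 0 0" --pt "0 0 0" --pt "0 0 0" --turn '[0, 0, 0, 0, 0, 0]' --hand 0.0 --newtons 30

```text
t: 55.18
eef_pos: [0.6285, 0.2625, 0.083]
orientation: [0.523, -0.477, 0.476, -0.522]
wrist_force: [-5.2, -0.5, 7.4]
finger_gap: 0.0128
```

Call:
servo_tool --pt "0 0 -0.012" --pt "0 0 -0.025" --pt "0 0 -0.04" --pt "0 0 -0.055" --pt "0 0 -0.07" --pt "0 0 -0.082" --pt "0 0 -0.09" --pt "0 0 -0.095" --pt "0 0 -0.098" --pt "0 0 -0.1" --pt "0 0 -0.1" --turn '[0, 0, 0, 0, 0, 0, 0, 0, 0, 0, 0]'

```text
t: 56.55
eef_pos: [0.5301, 0.2535, 0.0829]
orientation: [-0.522, 0.476, -0.477, 0.523]
wrist_force: [-0.6, 0.5, 7.4]
finger_gap: 0.0131
```

Call:
servo_tool --pt "0 0 -0.002" --pt "0 0 -0.003" --pt "0 0 -0.003" --turn '[0, 0, 0]'

```text
t: 56.92
eef_pos: [0.5286, 0.2534, 0.083]
orientation: [-0.521, 0.476, -0.477, 0.523]
wrist_force: [5.9, 1.3, 2.7]
finger_gap: 0.0134
```

Call:
servo_tool --pt "0 0 -0.001" --pt "0 0 -0.002" --pt "0 0 -0.003" --pt "0 0 -0.003" --turn '[0, 0, 0, 0]'

```text
t: 57.42
eef_pos: [0.5283, 0.2533, 0.0831]
orientation: [-0.52, 0.475, -0.479, 0.525]
wrist_force: [17.1, 2.5, -6.7]
finger_gap: 0.0129
```

Call:
servo_tool --pt "0 0 0.003" --pt "0 0 0.003" --pt "0 0 0.003" --turn '[0, 0, 0]'

```text
t: 57.8
eef_pos: [0.5286, 0.2534, 0.083]
orientation: [-0.521, 0.476, -0.477, 0.523]
wrist_force: [6.9, 0.4, 2.9]
finger_gap: 0.013
```

It is hard against the closed stop. I release and lift away.

Call:
servo_tool --pt "0 0 0" --pt "0 0 0" --pt "0 0 0" --pt "0 0 0" --pt "0 0 0" --pt "0 -0.03 0" --pt "0 -0.08 0" --pt "0 -0.13 0" --pt "0 -0.18 0" --pt "0 -0.18 0" --turn '[0, 0, 0, 0, 0, 0, 0, 0, 0, 0]' --hand 0.06

```text
t: 59.05
eef_pos: [0.5286, 0.2537, 0.2664]
orientation: [-0.52, 0.475, -0.478, 0.525]
wrist_force: [0.5, 0.7, -0.8]
finger_gap: 0.0598
```

```bash
python3 -c "
from h import *
w=grab('wrist','w9.png'); s=grab('scene','s12.png'); g=grab('side','si12.png')
o=np.zeros((600,800,3),np.uint8)
o[:300,:400]=cv2.resize(s['pixels'][130:280,240:440],(400,300)); o[:300,400:]=cv2.resize(g['pixels'][120:285,230:450],(400,300))
c=proj(w,[[*np.array(m2w(0,0))/1000,.03]])[0].astype(int); print(c)
x0=max(c[0]-90,0); y0=max(c[1]-70,0); o[300:,:400]=cv2.resize(w['pixels'][y0:y0+135,x0:x0+180],(400,300))
a=load('scene0')['pixels'].astype(int); d=np.abs(a-s['pixels']).max(2); o[300:,400:]=cv2.resize((np.clip(d[130:330,140:440]*2,0,255)).astype(np.uint8),(400,300))[...,None]
cv2.imwrite('pics/m2.png',o[:,:,::-1])"
```

```text
[320 175]
```

View pics/m2.png

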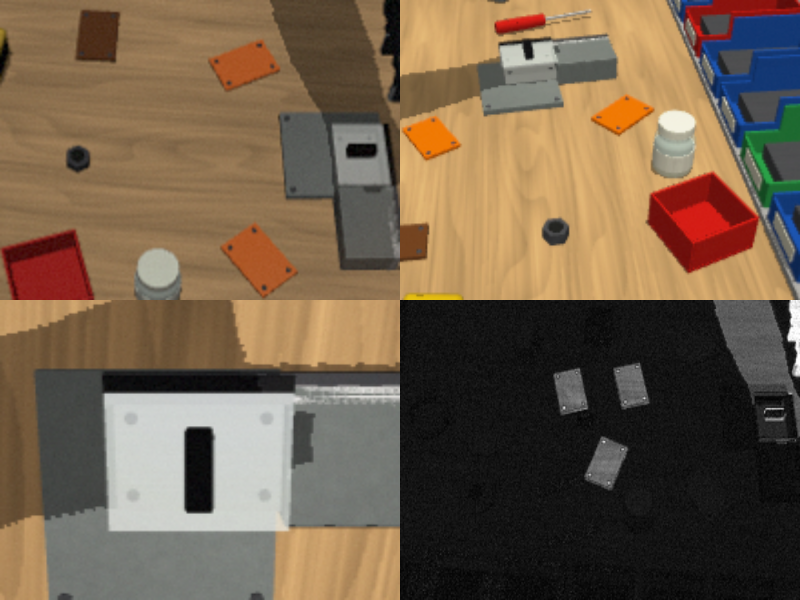

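The cover is fully closed over the stack, with the holes visible through it symmetric about the handle. The difference image shows no bystander moved; only the three plates are gone. I hand the job in.

```bash
python3 -c "
from rig import ticket; print(ticket.close_job())"
```

```text
the job is handed in; nothing more can be done
None
```

The three plates present are stacked lengthways in the nest, the cover is closed over them, and the job was handed in at about 59 s.

I opened the cover to its stop, stacked the plates, then tapped the stack from −y, −x and −y again with the cover open. I pulled the cover back until it hit its closed stop (17 N) and lifted the arm clear.

**What the last checks showed:**
- **Taps:** Each one stalled at about 20 N within roughly 1 mm of where the walls should be. The two −y taps stopped within 0.2 mm of each other.
- **Pictures before closing:** The top plate's edges ran parallel to both walls, and nothing stuck out on the open sides. I could not see the lower plates' wall-side edges directly, so their being flush rests on the taps.
- **Pictures after closing:** The cover is fully closed with the stack under it. The before/after comparison showed no change in the bystanders near the work. It did not cover the screwdriver or anything else on the far left of the table.

**What went wrong:** The first grasp of the third plate closed slightly too high. It pressed on the plate with up to about 43 N at the wrist and pushed it about 2 cm. I re-measured it and picked it up on the second try. Finding the table with the open fingers also peaked at 48 N. Both were fingertip contacts, not the arm or the gripper's body, and well under the 120 N wrist limit.

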